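# Line up a set meal against the serving rail

## Robot

A 6-joint arm with a two-finger parallel gripper is mounted at the origin on the work surface. World frame = base frame: x ahead of the robot, y to its left, z up, the work surface at z = 0. Lengths are in mm, angles in rad, forces in N, time in s.
With the tool pointing down it reaches from about 250 to 725 mm from the base axis. Payload 4 kg.
Tool frame: the origin (TCP) lies at the very end of the fingers, on their centre line; the grasp point (between the pads) lies 19 mm behind it; z points along the fingers, y is the line along which they close (so a half turn about z gives the same grasp; the last joint's range is limited). The gripper opens to 85 mm and grips with 20 to 120 N. Pads are 22 mm wide; open, the fingers measure 114 mm over their backs; the gripper's body (76 mm by 85 mm) begins 54 mm behind the grasp point. The pads swing forward as they close: fully open they stand 13 mm farther back than shut.
Start: joints at [1.217, 0.241, 0.005, 1.335, 0, 1.571], TCP at [173.231, 469.032, 231.306] pointing down, gripper open.
Joint ranges: [-2.72, 2.72], [-1.05, 1.87], [-1.09, 1.28], [-1.99, 2.15], [-1.42, 1.44], [-3.14, 3.14]. Speed limits (rad/s): [2.79, 2.79, 3.14, 3.14, 3.14, 3.14].

## Interface

Orientations are given as a unit quaternion [x, y, z, w].
In Python, from station import robot, viewer gives the robot as it stands. The module is installed in compiled form; this text tells all that it offers.
- The arm moves only by the tool drive_tool, never from a script. Its argument "moves" is a list that holds one entry, the list of rows, each a list of 7 numbers: the shift along the world's x, y, z as a fraction of full scale, then the turn, a rotation vector about the world's x, y, z as a fraction of full scale, then the closure, from -1 (fully open) to 1 (shut). A call has exactly 8 rows; each row is the pose to reach, as a shift and turn from the pose commanded when the call began, turning the shorter way round; what a row does not reach only later rows make up. Full scale, the value 1, is 0.2 m for a shift and 180 degrees for a turn. A row lasts 1/8 s, in which the tool goes at most 62.5 mm and 10.7 degrees, less where a joint would pass 70% of its speed; a pose out of reach is approached as far as the arm can. A call with a number of a shift or a turn outside -1 to 1 is refused whole. A call with a gripper value outside its range is refused whole. The fingers move at their own pace and stop on an object; "grip_force" is the grip in N (left out, the last holds). Time passes only in rows, so rows that repeat a pose let the fingers close, or fill a call up. It gives the time, the measured TCP pose, the force, the opening and the grip force at its end, in the units of the state.
- robot.read_state(): the state, without advancing time (a new reading comes with each control period).
- viewer.grab_frame(name): name is "side" or "top" or "wrist"; returns a dict with "img" (420x560x3 uint8, blue, green, red), "z_map" (420x560 float32, mm along the optical axis (not along the pixel's ray), 0 where there is no reading), "K" (3x3 intrinsics, pixels), "camera_from_world" (4x4, takes a point from world to camera coordinates). Camera axes: x right, y down, z forward; pixel columns grow to the right and rows downward; lengths in mm; the calibration is good to about 2 mm. A picture is of the moment at which its call begins.
- robot.sign_off(): hands the job in; it is judged then, once.
Trained networks look in the newest picture that a camera, given by its name, has taken for a name from the list of things; names that differ only in an ending like _2 or _b are one class to them, and where a whole thing is asked for, a point or a joint stands for the part that bears it (a point fixed in the world has none). Each returns a list of dicts, best first, with "score" (0 to 1); they miss things now and then, are a little off and sometimes report something else, mostly with a low value. They report only what shows in the picture. A call takes as long as a camera call. They do not tell look-alikes from the thing itself.
- viewer.spot_in(target, camera): "location" ([x, y, z] in mm, in world coordinates, good to about 4 mm: the middle of the surface that is visible of it).
- viewer.cut_out(target, camera): "pixels" (420x560 bool, what is visible of it).
- viewer.pinpoint(target, camera): "location" ([x, y, z] in mm, in world coordinates, good to about 4 mm: a listed point, or the origin of a listed thing).
The state is a dict: "time_s": time; "qpos": joint angles; "joint_vel": joint speeds; "joint_torque": joint torques, N m; "tcp_pos": TCP position; "orientation": TCP orientation; "force": force on the tool from outside, world axes, zero at the start; "ft_torque": the same for the moment, N m; "finger_gap": finger opening in mm; "grasp_force": force on a finger pad.
Only numpy, scipy, OpenCV 4.12 (cv2) and the standard library are available. Lean on these libraries where they do the work, as an engineer would, in place of code of your own. Each camera call takes 0.05 s, during which the arm holds its last target. There are 200 camera calls.

## Task

Set out the order on the steel counter: gently push the black soup bowl along the counter onto its red ring, up against the wooden rail, and push the lunch box onto its blue outline so that its long side lies flush along the rail. Use only the outside of the fingers: keep both sliding upright on the counter, do not grip, lift or tip them, and leave the teacup and everything else where it stands. Finish with the gripper clear of everything.

Things in the scene. Friction and masses are not known exactly. Their poses are not given: they have to be found in the camera images.
- bowl: open soup bowl, matt black outside, red inside, 0.2 to 0.45 kg; outer diameter 114 mm, straight upright wall between 18 and 56 mm above the counter, foot 86 mm across, 65 mm high. Origin: centre of its underside; z up along its axis (its yaw is arbitrary and does not matter).
- box: closed lunch box, black with a dark red lid (fixed to it) and a thin gold band; 100 mm along its x, 150 mm along its y (long sides are its two x faces), 56 mm high, upright faces, 0.3 to 0.65 kg. Origin: centre of its underside; its +x side is the long side that must go flush against the rail.
- bowl_spot (a point): centre, on the counter, of the painted red ring (114 mm outer diameter, flat, nothing to catch on) that touches the rail: where the bowl's origin belongs. x points square to the rail, from the robot's side towards the rail; y along the rail; z up. The rail's face lies 57 mm along +x.
- box_spot (a point): centre, on the counter, of the painted blue rectangular outline (100 mm by 150 mm, flat) that touches the rail: where the box's origin belongs. Axes as for bowl_spot; the rail's face lies 50 mm along +x. About 310 to 350 mm along the rail from bowl_spot, to either side.
- rail: fixed straight wooden rail on the counter, 620 mm long (its y), 14 mm thick, 22 mm high, in front of the robot. Origin: middle of the length of its face on the robot's side, at counter height; +x points square through the rail, away from the robot. It cannot move.
- teacup: bystander: small blue-glazed teacup, 60 mm across, 62 mm high, standing loose at the rail between the two marks; leave alone. Origin: centre of underside.
- soy: bystander: amber sauce bottle with a red cap, 56 mm across, 130 mm high, beyond the rail. Origin: centre of underside.
- spare1: bystander: orange-brown soup bowl, red inside, 108 mm across, 62 mm high, beyond the rail. Origin: centre of underside.
- spare2: bystander: another such orange-brown soup bowl beyond the rail. Origin: centre of underside.
- dish: bystander: white sauce dish, 84 mm across, 22 mm high, beyond the rail. Origin: centre of underside.
- jug: bystander: white jug with a handle, 100 mm across, 120 mm high, far to the robot's right. Origin: centre of underside.
- paddle: bystander: rice paddle lying flat, far to the robot's left. Origin: on its underside, near the middle of its length; it lies along its x.
There are look-alikes about, which are no part of the job. Leave any purple or turquoise look-alike of the bowl alone.

How it is judged:
By the outcome, as a careful person would: the job done as asked, in the order asked, and still so for the second after the job is handed in, with the robot touching nothing.
It also fails if it takes over 58 s, if anything falls off the work surface, if the arm or the gripper's body presses on something with over 40 N, if the wrist force passes 120 N, or if a joint passes its speed limit or range.

## Working session

There is one attempt and no reset: what is moved stays moved. The work goes in short steps, Python scripts to look and compute and a tool call to move; the robot and the scene stay as the last step left them, time stands still between calls to the robot, and variables do not carry over. Pictures are saved under pics/ and viewed, at most 10 in all, crops included, and the job is handed in when it is done.

Besides the shell and the picture viewer there is one more tool, called after ">>>" as name(argument=value, ...) on one line, values as JSON. drive_tool: Moves the arm, as the interface text tells. Shift numbers are shares of 0.2 m and turn numbers shares of 180 degrees, none past 1 either way. Its arguments: {"type":"object","properties":{"moves":{"type":"array","items":{"type":"array","items":{"type":"array","items":{"type":"number","minimum":-1,"maximum":1}}}},"grip_force":{"type":"number"}},"required":["moves"]}

```bash
mkdir -p pics
cat > h.py <<'E'
import numpy as np, cv2
from station import robot, viewer
def world(f,m):
    v,u=np.nonzero(m&(f["z_map"]>0)); z=f["z_map"][v,u]; K=f["K"]
    c=np.c_[(u-K[0,2])/K[0,0]*z,(v-K[1,2])/K[1,1]*z,z,np.ones(len(z))]
    return (c@np.linalg.inv(f["camera_from_world"]).T)[:,:3]
E
python3 - <<'E'
from h import *
for c in("top","side"):
    f=viewer.grab_frame(c); cv2.imwrite(f"pics/{c}0.png",f["img"])
    for n in("bowl","box","bowl_spot","box_spot","rail","teacup"):
        print(c,n,[(np.round(d["location"]).tolist(),round(d["score"],2)) for d in viewer.pinpoint(n,c)][:4])
print({k:np.round(v,3).tolist() for k,v in robot.read_state().items()})
E
```

```text
top bowl [([665.0, 413.0, -1.0], 0.96), ([462.0, 138.0, 2.0], 0.8), ([335.0, 306.0, -2.0], 0.66), ([507.0, 304.0, 4.0], 0.56)]
top box [([471.0, -121.0, 0.0], 0.84)]
top bowl_spot [([594.0, 162.0, -4.0], 0.74)]
top box_spot [([616.0, -151.0, -0.0], 0.72)]
top rail [([654.0, 6.0, -2.0], 0.89)]
top teacup [([622.0, 5.0, -1.0], 0.7), ([462.0, 548.0, 4.0], 0.68)]
side bowl [([333.0, 309.0, -1.0], 0.96), ([668.0, 414.0, -4.0], 0.66), ([454.0, 136.0, -2.0], 0.57), ([504.0, 306.0, -0.0], 0.56)]
side box [([466.0, -121.0, -4.0], 0.58)]
side bowl_spot [([590.0, 164.0, -2.0], 0.67), ([741.0, -161.0, 1.0], 0.41)]
side box_spot [([612.0, -157.0, 1.0], 0.69)]
side rail [([656.0, 9.0, -0.0], 0.75)]
side teacup [([619.0, 10.0, 1.0], 0.61), ([744.0, -163.0, 1.0], 0.52)]
{'time_s': 0.7, 'qpos': [1.217, 0.241, 0.005, 1.335, -0.0, 1.571], 'joint_vel': [0.002, -0.001, -0.001, 0.0, -0.0, -0.0], 'joint_torque': [-0.001, -37.208, 25.264, 0.001, -0.0, 0.0], 'tcp_pos': [173.244, 469.052, 231.355], 'orientation': [0.176, 0.984, 0.0, 0.0], 'force': [0.015, 0.319, 0.414], 'ft_torque': [-0.021, 0.01, 0.012], 'grasp_force': 0.0, 'finger_gap': 85.546}
```

View pics/top0.png

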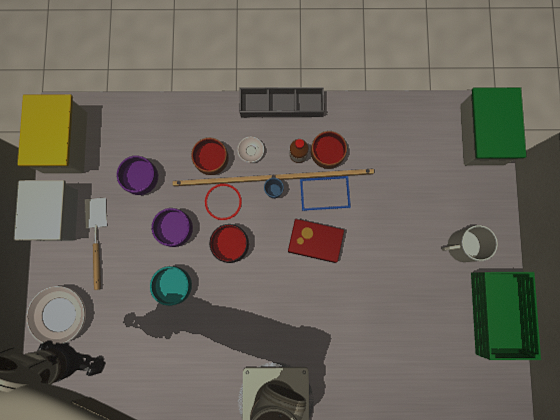

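View pics/side0.png

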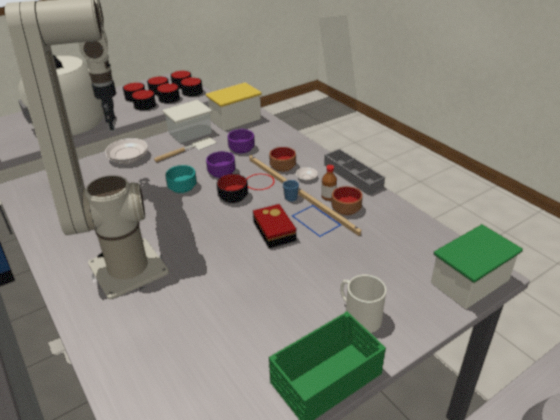

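The top view shows the black bowl (red inside) at pixel (229,243) and its ring at (223,201). The box is at (317,241), skewed, with its outline at (326,193). The teacup is at (275,188), and the look-alikes are purple (172,227) and turquoise (170,285). The side view agrees. Next I'll measure these precisely.

```bash
cat >> h.py <<'E'
def ray_plane(f,uv,z):
    T=np.linalg.inv(f["camera_from_world"]); uv=np.atleast_2d(uv).astype(float)
    d=np.c_[uv,np.ones(len(uv))]@np.linalg.inv(f["K"]).T@T[:3,:3].T; o=T[:3,3]
    return o+d*((z-o[2])/d[:,2])[:,None]
def circ(p):
    s=np.linalg.lstsq(np.c_[2*p,np.ones(len(p))],(p**2).sum(1),rcond=None)[0]
    return s[:2],np.sqrt(s[2]+s[0]**2+s[1]**2)
def near(n,c,xy):
    L=[d for d in viewer.cut_out(n,c)]
    return L
def colour(f,name):
    b,g,r=[f["img"][...,i].astype(int) for i in range(3)]
    return (r>g+50)&(r>b+50) if name=="red" else (b>r+40)&(b>g+15)
def measure(c):
    f=viewer.grab_frame(c)
    v,u=np.mgrid[:420,:560]; P=ray_plane(f,np.c_[u.ravel(),v.ravel()],0).reshape(420,560,3)
    red=colour(f,"red"); blue=colour(f,"blue")
    win=lambda x0,x1,y0,y1:(P[...,0]>x0)&(P[...,0]<x1)&(P[...,1]>y0)&(P[...,1]<y1)
    out={}
    return f,P,win,red,blue
def maskat(f,n,c,xy):
    best=None
    for d in viewer.cut_out(n,c):
        w=world(f,d["pixels"])
        if len(w) and np.hypot(*(np.median(w[:,:2],0)-xy))<60: return d["pixels"],w
    return None,None
E
python3 - <<'E'
from h import *
for c in("top","side"):
    f,P,win,red,blue=measure(c)
    m=red&win(530,653,95,230)
    # ring: outer contour hull
    p=P[m][:,:2]; h=cv2.convexHull(p.astype(np.float32))[:,0]; print(c,"ring",m.sum(),circ(p),circ(h.astype(float)))
    m=blue&win(545,680,-250,-60); p=P[m][:,:2].astype(np.float32); print("outline",m.sum(),cv2.minAreaRect(p))
    m,w=maskat(f,"rail",c,np.array([654,6]))
    if m is not None:
        print("rail z",np.percentile(w[:,2],[5,50,95])); t=w[w[:,2]>17]; 
        mu=t.mean(0); _,_,V=np.linalg.svd((t-mu)[:,:2],full_matrices=False); e=(t-mu)[:,:2]@V.T
        print("rail mu",mu,"dir",V[0],np.percentile(e[:,0],[0,100]),np.percentile(e[:,1],[2,98]))
    m,w=maskat(f,"bowl",c,np.array([460,137]))
    if m is not None:
        t=w[w[:,2]>58]; h=cv2.convexHull(t[:,:2].astype(np.float32))[:,0].astype(float); print("bowl",len(t),circ(h),np.percentile(w[:,2],[2,98]))
    m,w=maskat(f,"box",c,np.array([468,-121]))
    if m is not None:
        t=w[w[:,2]>50]; print("box",cv2.minAreaRect(t[:,:2].astype(np.float32)),np.percentile(w[:,2],[2,50,98]))
    m,w=maskat(f,"teacup",c,np.array([620,7]))
    if m is not None: t=w[w[:,2]>55];print("cup",circ(cv2.convexHull(t[:,:2].astype(np.float32))[:,0].astype(float)))
E
```

```text
top ring 258 (array([589.12701366, 159.90501593]), np.float64(53.72167041977599)) (array([589.31472232, 159.83643145]), np.float64(56.76883902418739))
outline 318 ((614.90185546875, -155.61016845703125), (99.79210662841797, 149.51730346679688), 3.426321029663086)
rail z [ 7.63074281 20.91652326 26.59558875]
rail mu [662.00003464   3.7047281   22.01884188] dir [ 0.05763432 -0.99833776] [-307.52597069  306.86948069] [-6.66709108  7.30446461]
bowl 221 (array([456.61079384, 132.50776416]), np.float64(55.178512702722585)) [ 2.17762041 68.47328502]
box ((464.852783203125, -122.74502563476562), (149.5637664794922, 100.24688720703125), 77.16997528076172) [31.26922206 55.68917942 61.59475248]
side ring 119 (array([584.79186197, 170.21098817]), np.float64(57.66101910914996)) (array([585.43841016, 174.40454731]), np.float64(62.94536514494675))
outline 112 ((615.35986328125, -152.18966674804688), (98.11856842041016, 147.12060546875), 3.147066831588745)
bowl 167 (array([453.33453913, 133.95190211]), np.float64(57.911626405010715)) [ 5.51860406 67.0494484 ]
cup (array([619.57208188,   2.17470107]), np.float64(29.863950885749034))
```

>>> drive_tool(moves=[[[0.1,-0.15,0,0,0,0.03,0.05],[0.2,-0.35,0,0,0,0.06,0.05],[0.35,-0.6,0,0,0,0.09,0.05],[0.5,-0.8,-0.1,0,0,0.12,0.05],[0.6,-0.95,-0.2,0,0,0.131,0.05],[0.6,-0.95,-0.3,0,0,0.131,0.05],[0.6,-0.95,-0.3,0,0,0.131,0.05],[0.6,-0.95,-0.3,0,0,0.131,0.05]]])

```text
time_s: 2.2
tcp_pos: [293.4, 279.6, 172.0]
orientation: [-0.029, 1.0, 0.0, 0.0]
force: [-0.1, -0.5, -0.3]
finger_gap: 40.5
grasp_force: 0.0
```

>>> drive_tool(moves=[[[0.1,-0.2,0,0,0,0,0.05],[0.2,-0.45,0,0,0,0,0.05],[0.33,-0.7,0,0,0,0,0.05],[0.385,-0.758,-0.15,0,0,0,0.05],[0.385,-0.758,-0.35,0,0,0,0.05],[0.385,-0.758,-0.6,0,0,0,0.05],[0.385,-0.758,-0.8,0,0,0,0.05],[0.385,-0.758,-0.8,0,0,0,0.05]]])

```text
time_s: 3.2
tcp_pos: [368.3, 127.3, 9.9]
orientation: [-0.029, 1.0, -0.001, -0.003]
force: [0.0, -0.6, -0.0]
finger_gap: 40.5
grasp_force: 0.0
```

Run:
```python
from h import *
s=robot.read_state(); print(np.round(s["qpos"],2),s["tcp_pos"])
f=viewer.grab_frame("wrist"); cv2.imwrite("pics/w1.png",f["img"])
f=viewer.grab_frame("side"); cv2.imwrite("pics/s1.png",cv2.resize(f["img"][120:260,150:340],None,fx=4,fy=4))
```

```text
[ 0.33  0.29 -0.6   0.69  0.    0.27] [368.25063167 127.26482225   9.89484372]
```

View pics/w1.png

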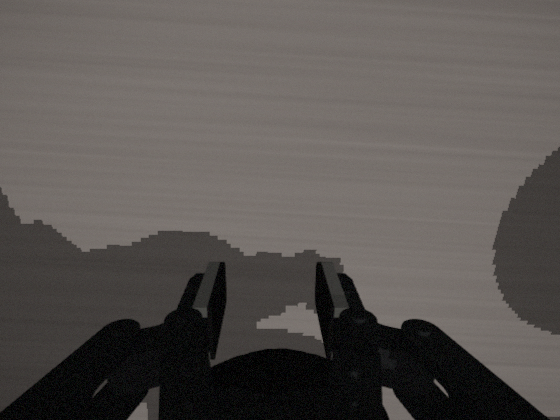

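>>> drive_tool(moves=[[[0.04,0.003,0,0,0,0,0.05],[0.08,0.005,0,0,0,0,0.05],[0.12,0.01,0,0,0,0,0.05],[0.165,0.02,0,0,0,0,0.05],[0.215,0.03,0,0,0,0,0.05],[0.265,0.04,0,0,0,0,0.05],[0.315,0.05,0,0,0,0,0.05],[0.36,0.06,0,0,0,0,0.05]]])

```text
time_s: 4.3
tcp_pos: [443.2, 139.5, 11.2]
orientation: [-0.029, 1.0, -0.0, 0.0]
force: [-1.9, -0.4, 0.2]
finger_gap: 40.6
grasp_force: 0.0
```

```bash
cat >> h.py <<'E'
N=np.array([.9983,.0577]);T=np.array([-.0577,.9983]);FACE=np.array([655.,3.3])
def bowl(guess,c="top"):
    f=viewer.grab_frame(c); m,w=maskat(f,"bowl",c,np.array(guess))
    if m is None: return print("no bowl")
    t=w[w[:,2]>58]; b,r=circ(cv2.convexHull(t[:,:2].astype(np.float32))[:,0].astype(float))
    e=np.array([589.3,159.8])-b; print(c,"bowl",b.round(1),r.round(1),"z",np.percentile(w[:,2],[2,98]).round(),"to go xy",e.round(1),"n,t",(e@N).round(1),(e@T).round(1))
def box(guess,c="top"):
    f=viewer.grab_frame(c); m,w=maskat(f,"box",c,np.array(guess))
    if m is None: return print("no box")
    t=w[w[:,2]>50]; r=cv2.minAreaRect(t[:,:2].astype(np.float32)); e=np.array([614.9,-155.6])-r[0]
    print(c,"box",np.round(r[0],1),np.round(r[1],1),round(r[2],1),"to go xy",e.round(1),"n,t",(e@N).round(1),(e@T).round(1))
E
python3 - <<'E'
from h import *
bowl((500,140)); print(robot.read_state()["tcp_pos"],robot.read_state()["force"])
for d in viewer.pinpoint("bowl","top"): print(np.round(d["location"]),d["score"])
f=viewer.grab_frame("top"); cv2.imwrite("pics/t2.png",cv2.resize(f["img"][140:320,150:370],None,fx=3,fy=3))
E
```

```text
top bowl [505.7 139.5] 55.7 z [ 4. 70.] to go xy [83.6 20.3] n,t 84.6 15.4
[444.38289211 139.92992769  11.50068811] [1.10004967 0.1833871  0.09852336]
[509. 146.  -2.] 0.92
[505. 308.   4.] 0.88
[667. 413.  -1.] 0.85
[333. 304.  -4.] 0.78
```

View pics/t2.png

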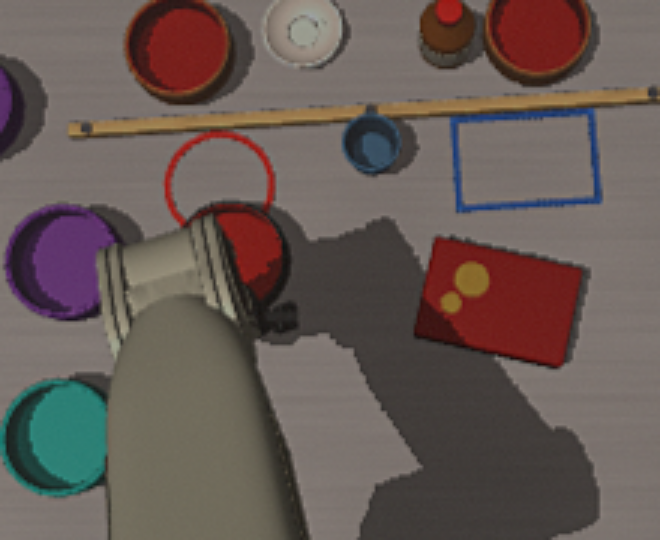

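The bowl is upright and moving towards its ring at (220,180) in the crop. I'll keep pushing and stop short to check.

>>> drive_tool(moves=[[[0.04,0.008,0,0,0,0,0.05],[0.09,0.018,0,0,0,0,0.05],[0.14,0.028,0,0,0,0,0.05],[0.19,0.038,0,0,0,0,0.05],[0.24,0.048,0,0,0,0,0.05],[0.29,0.058,0,0,0,0,0.05],[0.33,0.066,0,0,0,0,0.05],[0.35,0.07,0,0,0,0,0.05]]])

```text
time_s: 5.5
tcp_pos: [512.7, 153.5, 11.3]
orientation: [-0.029, 1.0, -0.0, -0.0]
force: [-3.4, -1.1, 2.2]
finger_gap: 40.8
grasp_force: 0.0
```

Run:
```python
from h import *
bowl((575,155)); bowl((575,155),"side"); print(robot.read_state()["tcp_pos"],robot.read_state()["force"])
for c in("top","side"): print(c,[(np.round(d["location"]).tolist(),round(d["score"],2)) for d in viewer.pinpoint("bowl",c)])
```

```text
top bowl [576.3 148.8] 51.6 z [12. 68.] to go xy [13. 11.] n,t 13.6 10.2
side bowl [554.6 151.7] 71.0 z [ 5. 95.] to go xy [34.7  8.1] n,t 35.1 6.0
[512.84098253 153.56999329  11.48984991] [ 0.03826191 -1.04818123  0.06626715]
top [([581.0, 158.0, -3.0], 0.83), ([664.0, 415.0, -1.0], 0.79), ([504.0, 303.0, 2.0], 0.72), ([334.0, 306.0, -3.0], 0.64)]
side [([505.0, 305.0, 0.0], 0.86), ([575.0, 153.0, -4.0], 0.85), ([668.0, 418.0, -2.0], 0.63), ([332.0, 306.0, -2.0], 0.56)]
```

>>> drive_tool(moves=[[[0.01,0.003,0,0,0,0,0.05],[0.02,0.006,0,0,0,0,0.05],[0.03,0.009,0,0,0,0,0.05],[0.04,0.011,0,0,0,0,0.05],[0.05,0.013,0,0,0,0,0.05],[0.055,0.013,0,0,0,0,0.05],[0.06,0.013,0,0,0,0,0.05],[0.06,0.013,0,0,0,0,0.05]]])

```text
time_s: 6.8
tcp_pos: [524.5, 156.1, 11.3]
orientation: [-0.029, 1.0, 0.0, 0.0]
force: [-2.0, -0.6, 0.7]
finger_gap: 40.6
grasp_force: 0.0
```

>>> drive_tool(moves=[[[-0.05,-0.003,0,0,0,0,0.05],[-0.12,-0.007,0,0,0,0,0.05],[-0.2,-0.012,0.05,0,0,0,0.05],[-0.3,-0.1,0.2,0,0,0,0.05],[-0.4,-0.3,0.4,0,0,0,0.05],[-0.5,-0.5,0.55,0,0,0,0],[-0.6,-0.7,0.6,0,0,0,-0.5],[-0.6,-0.8,0.6,0,0,0,-0.9]]])

```text
time_s: 7.8
tcp_pos: [403.5, -5.4, 132.7]
orientation: [-0.028, 1.0, -0.0, 0.002]
force: [0.8, 0.1, -0.3]
finger_gap: 77.4
grasp_force: 0.0
```

Run:
```python
from h import *
bowl((589,158)); bowl((589,158),"side"); box((468,-121))
s=robot.read_state(); print(s["tcp_pos"],s["finger_gap"],s["qpos"].round(2) if hasattr(s["qpos"],'round') else s["qpos"])
f=viewer.grab_frame("top"); cv2.imwrite("pics/t3.png",cv2.resize(f["img"][140:280,150:370],None,fx=3.6,fy=3.6))
```

```text
top bowl [587.3 156.2] 56.0 z [16. 68.] to go xy [2.  3.6] n,t 2.2 3.4
side bowl [582.6 154.4] 56.2 z [ 8. 66.] to go xy [6.7 5.4] n,t 7.0 5.0
top box [ 464.2 -124.3] [147.7 106.7] 80.7 to go xy [150.7 -31.3] n,t 148.7 -39.9
[404.36527764  -3.39230392 131.26489931] 80.98192402110182 [-0.01  0.13 -0.41  1.03  0.   -0.07]
```

View pics/t3.png

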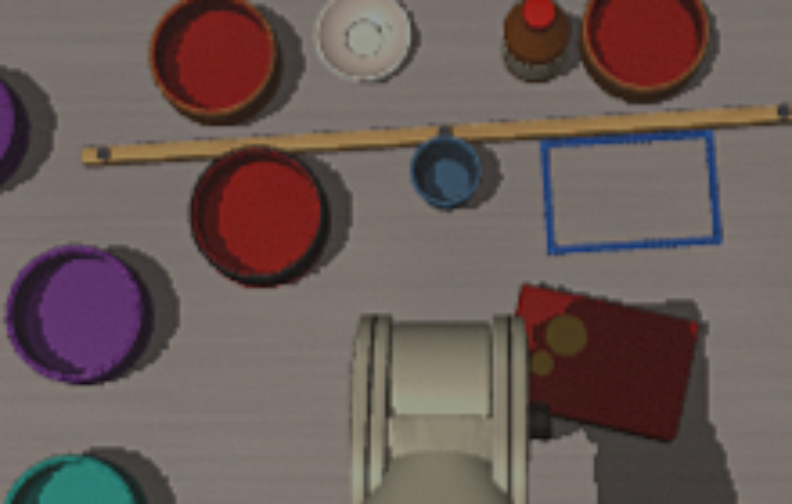

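```bash
cat >> h.py <<'E'
def rim(guess,c="top"):
    f=viewer.grab_frame(c); b,g,r=[f["img"][...,i].astype(int) for i in range(3)]
    m=((r>1.6*g)&(r>1.6*b)&(r>35)).astype(np.uint8)
    v,u=np.mgrid[:420,:560]; P=ray_plane(f,np.c_[u.ravel(),v.ravel()],65).reshape(420,560,3)
    m[np.hypot(P[...,0]-guess[0],P[...,1]-guess[1])>63]=0
    C=max(cv2.findContours(m,cv2.RETR_EXTERNAL,cv2.CHAIN_APPROX_NONE)[0],key=cv2.contourArea)
    h=cv2.convexHull(C)[:,0].astype(np.float32)
    q=cv2.approxPolyDP(C,0.1,True); pts=ray_plane(f,C[:,0],65)[:,:2]
    b,R=circ(pts); d=np.abs(np.hypot(*(pts-b).T)-R); b,R=circ(pts[d<2.5])
    e=np.array([589.3,159.8])-b; print(c,"rim",b.round(1),R.round(1),"resid",d.mean().round(1),"to go n,t",(e@N).round(1),(e@T).round(1))
E
python3 - <<'E'
from h import *
rim((588,157)); rim((588,157),"side")
for c in("top","side"): print(c,[(np.round(d["location"],1).tolist(),round(d["score"],2)) for n in("bowl","bowl_spot","teacup") for d in viewer.pinpoint(n,c)])
E
```

```text
top rim [587.4 157.7] 51.8 resid 0.8 to go n,t 2.1 2.0
side rim [588.8 154.1] 50.8 resid 4.0 to go n,t 0.8 5.7
top [([505.4, 307.9, 3.3], 0.96), ([333.1, 304.9, 0.6], 0.92), ([666.9, 413.5, -1.3], 0.78), ([591.2, 161.5, -2.2], 0.69), ([623.6, 3.0, 2.3], 0.81), ([749.5, 76.9, 0.5], 0.32)]
side [([331.1, 308.6, -3.0], 0.95), ([585.4, 156.9, 1.7], 0.76), ([667.5, 413.8, 0.1], 0.72), ([506.8, 307.0, -1.1], 0.59), ([591.6, 164.0, -0.5], 0.57), ([621.9, 8.8, 0.9], 0.8)]
```

The bowl is about 2 mm short of the rail and 2 mm short along it, so I'll give it a small second nudge.

>>> drive_tool(moves=[[[0.05,0.2,0,0,0,0,0.05],[0.15,0.45,0,0,0,0,0.05],[0.25,0.65,0,0,0,0,0.05],[0.35,0.78,-0.1,0,0,0,0.05],[0.38,0.805,-0.3,0,0,0,0.05],[0.38,0.805,-0.5,0,0,0,0.05],[0.4,0.805,-0.6,0,0,0,0.05],[0.45,0.805,-0.6,0,0,0,0.05]]])

```text
time_s: 9.55
tcp_pos: [492.4, 156.5, 9.4]
orientation: [-0.029, 1.0, -0.001, -0.003]
force: [-0.1, -0.2, 0.7]
finger_gap: 40.5
grasp_force: 0.0
```

```bash
python3 -c "
from h import *
print(robot.read_state()['tcp_pos'],robot.read_state()['finger_gap']); rim((588,157))"
```

```text
[492.36444563 156.4915377    9.41759426] 40.50994435926874
top rim [591.7 150.1] 44.3 resid 8.0 to go n,t -1.8 9.8
```

>>> drive_tool(moves=[[[0.04,0.007,0,0,0,0,0.05],[0.08,0.008,0,0,0,0,0.05],[0.11,0.008,0,0,0,0,0.05],[0.13,0.008,0,0,0,0,0.05],[0.145,0.008,0,0,0,0,0.05],[0.155,0.008,0,0,0,0,0.05],[0.162,0.008,0,0,0,0,0.05],[0.165,0.008,0,0,0,0,0.05]]])

```text
time_s: 10.6
tcp_pos: [525.2, 158.1, 10.8]
orientation: [-0.029, 1.0, -0.0, -0.002]
force: [-6.3, 0.1, 3.2]
finger_gap: 40.7
grasp_force: 0.0
```

>>> drive_tool(moves=[[[0,0,0,0,0,0,0.05],[0,0,0,0,0,0,0.05],[0.002,0,0,0,0,0,0.05],[0.003,0.002,0,0,0,0,0.05],[0.003,0.002,0,0,0,0,0.05],[0.003,0.002,0,0,0,0,0.05],[0.003,0.002,0,0,0,0,0.05],[0.003,0.002,0,0,0,0,0.05]]])

```text
time_s: 11.6
tcp_pos: [525.2, 158.2, 10.7]
orientation: [-0.029, 1.0, -0.001, -0.002]
force: [-5.5, -1.7, 2.8]
finger_gap: 40.7
grasp_force: 0.0
```

The tool has stalled at a steady 5.5 N, so the bowl is against the rail. I'll retreat and look.

>>> drive_tool(moves=[[[-0.05,-0.003,0,0,0,0,0.05],[-0.12,-0.007,0,0,0,0,0.05],[-0.25,-0.015,0.05,0,0,0,0.05],[-0.4,-0.1,0.2,0,0,0,0.05],[-0.55,-0.3,0.4,0,0,0,0.05],[-0.7,-0.5,0.6,0,0,0,0],[-0.8,-0.75,0.7,0,0,0,-0.5],[-0.9,-0.9,0.7,0,0,0,-1]]])

```text
time_s: 12.6
tcp_pos: [349.0, -22.5, 153.5]
orientation: [-0.028, 1.0, -0.0, 0.004]
force: [-0.1, 0.0, -0.8]
finger_gap: 77.0
grasp_force: 0.0
```

Run:
```python
from h import *
rim((588,159)); bowl((589,158)); bowl((589,158),"side")
for c in("top","side"): print(c,[(np.round(d["location"],1).tolist(),round(d["score"],2)) for n in("bowl","box") for d in viewer.pinpoint(n,c)])
s=robot.read_state(); print(s["tcp_pos"])
f=viewer.grab_frame("side"); cv2.imwrite("pics/s4.png",cv2.resize(f["img"][130:250,190:350],None,fx=4.5,fy=4.5))
```

```text
top rim [588.2 157.8] 52.0 resid 1.1 to go n,t 1.2 2.0
top bowl [588.  156.3] 55.5 z [15. 68.] to go xy [1.3 3.5] n,t 1.5 3.4
side bowl [585.7 157.2] 58.3 z [ 5. 68.] to go xy [3.6 2.6] n,t 3.8 2.4
top [([662.6, 414.0, 1.5], 0.79), ([504.1, 308.7, 1.2], 0.78), ([591.9, 160.1, -0.4], 0.71), ([335.7, 305.4, -2.0], 0.69), ([467.4, -121.7, -1.8], 0.58)]
side [([586.4, 158.3, -1.7], 0.77), ([333.7, 309.2, 1.7], 0.62), ([667.6, 414.5, -3.4], 0.59), ([507.7, 308.0, -1.4], 0.38), ([464.6, -123.4, -2.6], 0.84)]
[348.30679717 -20.2536057  151.08613974]
```

View pics/s4.png

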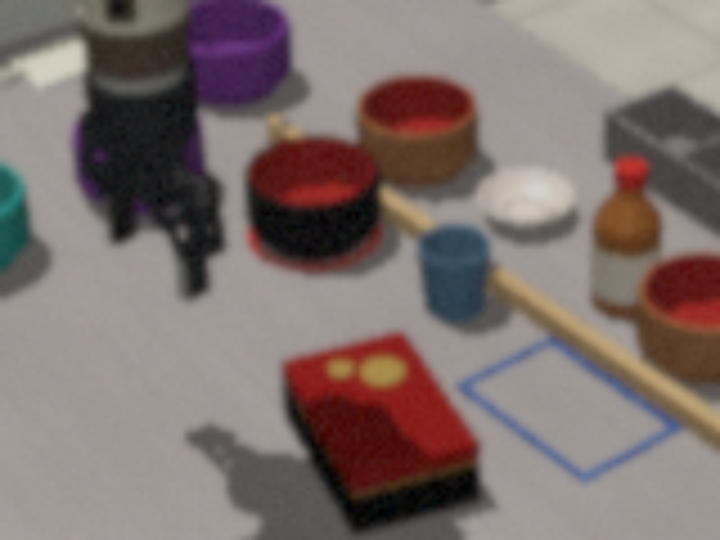

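The bowl stands upright on its ring (crop 315,240) against the rail. The teacup and the other things are untouched. Now the box: I'll approach its near long face with the fingers open and turned to match it.

>>> drive_tool(moves=[[[0.05,-0.1,0,0,0,-0.03,-1],[0.12,-0.25,0,0,0,-0.06,-1],[0.18,-0.38,-0.05,0,0,-0.0895,-1],[0.19,-0.42,-0.2,0,0,-0.0895,-1],[0.19,-0.42,-0.4,0,0,-0.0895,-1],[0.19,-0.42,-0.6,0,0,-0.0895,-1],[0.19,-0.42,-0.725,0,0,-0.0895,-1],[0.19,-0.42,-0.725,0,0,-0.0895,-1]]])

```text
time_s: 14.1
tcp_pos: [384.0, -104.0, 4.5]
orientation: [0.111, 0.994, 0.0, -0.003]
force: [-0.2, -0.2, 0.0]
finger_gap: 85.4
grasp_force: 0.0
```

Run:
```python
from h import *
box((468,-121)); s=robot.read_state(); print(s["tcp_pos"],s["qpos"],s["force"],s["finger_gap"])
```

```text
top box [ 464.8 -121.7] [147.5  99.6] 77.2 to go xy [150.1 -33.9] n,t 147.9 -42.5
[ 386.3323223  -104.74650854    6.56914049] [-2.64787940e-01  3.05624646e-01 -5.86596906e-01  6.78701491e-01
  2.98592734e-05 -4.21379365e-02] [-0.06815832  0.10211078 -0.22978119] 85.42586420048225
```

>>> drive_tool(moves=[[[0.04,-0.009,0,0,0,0,-1],[0.075,-0.017,0,0,0,0,-1],[0.105,-0.024,0,0,0,0,-1],[0.15,-0.035,0,0,0,0,-1],[0.205,-0.049,0,0,0,0,-1],[0.265,-0.064,0,0,0,0,-1],[0.325,-0.079,0,0,0,0,-1],[0.385,-0.094,0,0,0,0,-1]]])

```text
time_s: 15.2
tcp_pos: [462.5, -123.7, 6.0]
orientation: [0.111, 0.994, 0.0, -0.001]
force: [-2.9, 1.6, -1.8]
finger_gap: 85.6
grasp_force: 1.5
```

Run:
```python
from h import *
box((522,-137)); box((522,-137),"side"); s=robot.read_state(); print(s["tcp_pos"],s["force"])
for c in("top","side"): print(c,[(np.round(d["location"],1).tolist(),round(d["score"],2)) for d in viewer.pinpoint("box",c)])
f=viewer.grab_frame("top"); cv2.imwrite("pics/t5.png",cv2.resize(f["img"][140:280,150:370],None,fx=3.6,fy=3.6))
```

```text
top box [ 526.7 -132.7] [138.5  92.6] 77.3 to go xy [ 88.2 -22.9] n,t 86.8 -28.0
side box [ 522.9 -139. ] [154.5  99. ] 73.8 to go xy [ 92.  -16.6] n,t 90.9 -21.9
[ 464.39568412 -124.19743661    6.65271414] [-0.28055376 -0.01187605  0.44524676]
top [([525.2, -134.7, 1.0], 0.83), ([619.9, 1.1, -1.3], 0.65)]
side [([528.4, -135.7, -2.5], 0.73)]
```

View pics/t5.png

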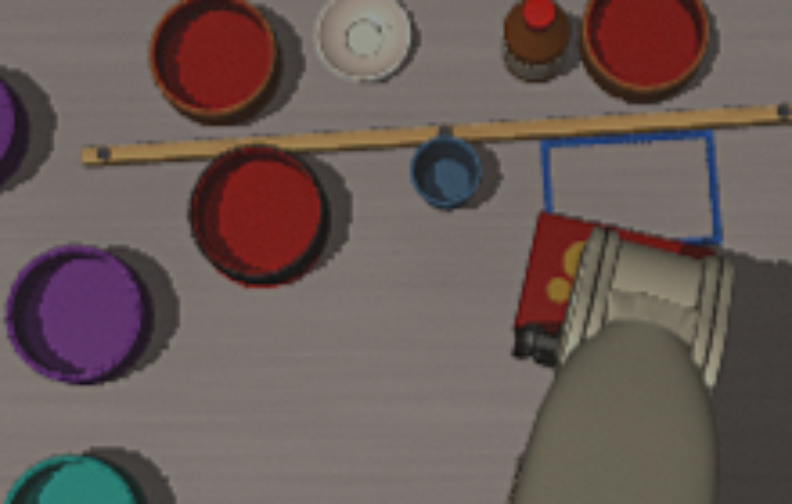

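The box is sliding squarely with the fingers (crop 620,290), heading for the outline at (630,190). I'll continue the straight part.

>>> drive_tool(moves=[[[0.04,-0.0095,0,0,0,0,-1],[0.085,-0.02,0,0,0,0,-1],[0.13,-0.0305,0,0,0,0,-1],[0.175,-0.041,0,0,0,0,-1],[0.22,-0.052,0,0,0,0,-1],[0.265,-0.0625,0,0,0,0,-1],[0.305,-0.072,0,0,0,0,-1],[0.34,-0.08,0,0,0,0,-1]]])

```text
time_s: 16.55
tcp_pos: [528.1, -139.1, 6.0]
orientation: [0.111, 0.994, 0.0, -0.003]
force: [-8.4, 1.3, 6.6]
finger_gap: 85.1
grasp_force: 4.3
```

Run:
```python
from h import *
box((590,-153)); box((590,-153),"side"); s=robot.read_state(); t=np.array(s["tcp_pos"][:2]); print(t,s["force"])
for c in("top","side"): print(c,[(np.round(d["location"],1).tolist(),round(d["score"],2)) for d in viewer.pinpoint("box",c)])
# arc plan: start from tcp; box centre = tcp+61u; rotate about centre + 80*left
a0=np.radians(-12.8); u=lambda a:np.array([np.cos(a),np.sin(a)]); l=lambda a:np.array([-np.sin(a),np.cos(a)])
c0=t+61*u(a0); print("centre",c0); R=80; p=c0+R*l(a0)
for k in range(1,9):
    a=a0+np.radians(16.1)*k/8; c=p-R*l(a); q=c-61*u(a); print(k,((q-t)/200).round(3),round(16.1*k/8/180,4),c.round(1))
```

```text
no box
side box [ 586.3 -153.2] [158.8 100.6] 75.7 to go xy [28.6 -2.4] n,t 28.4 -4.1
[ 530.01177682 -139.53191242] [-4.19489084  1.20362433  1.26747992]
top [([591.8, -149.6, 2.6], 0.69)]
side [([589.2, -151.6, -4.6], 0.62)]
centre [ 589.49588743 -153.04637077]
1 [ 0.012 -0.013] 0.0112 [ 592.2 -153.6]
2 [ 0.024 -0.026] 0.0224 [ 595.  -154.1]
3 [ 0.036 -0.039] 0.0335 [ 597.8 -154.5]
4 [ 0.049 -0.051] 0.0447 [ 600.6 -154.8]
5 [ 0.062 -0.062] 0.0559 [ 603.4 -154.9]
6 [ 0.076 -0.074] 0.0671 [ 606.2 -155. ]
7 [ 0.09  -0.084] 0.0783 [ 609. -155.]
8 [ 0.105 -0.094] 0.0894 [ 611.8 -154.9]
```

>>> drive_tool(moves=[[[0.012,-0.013,0,0,0,0.0112,-1],[0.024,-0.026,0,0,0,0.0224,-1],[0.036,-0.039,0,0,0,0.0335,-1],[0.049,-0.051,0,0,0,0.0447,-1],[0.062,-0.062,0,0,0,0.0559,-1],[0.076,-0.074,0,0,0,0.0671,-1],[0.09,-0.084,0,0,0,0.0783,-1],[0.105,-0.094,0,0,0,0.0894,-1]]])

```text
time_s: 17.85
tcp_pos: [552.0, -158.9, 6.2]
orientation: [-0.029, 1.0, -0.0, 0.0]
force: [-2.5, -0.8, -2.3]
finger_gap: 85.5
grasp_force: 1.0
```

Run:
```python
from h import *
box((612,-155)); box((612,-155),"side"); s=robot.read_state(); print(s["tcp_pos"],s["orientation"],s["force"])
for c in("top","side"): print(c,[(np.round(d["location"],1).tolist(),round(d["score"],2)) for d in viewer.pinpoint("box",c)])
```

```text
top box [ 609.1 -114.1] [101.5  71.6] 0.9 to go xy [  5.8 -41.5] n,t 3.4 -41.8
side box [ 608.1 -165.3] [102.1 134.4] 4.2 to go xy [6.8 9.7] n,t 7.4 9.3
[ 552.37483762 -158.70294461    6.46900618] [-2.87443673e-02  9.99586666e-01 -1.56307538e-04  4.83306522e-04] [-0.48706748 -0.08754329 -0.29153382]
top [([616.7, -154.6, -0.2], 0.8)]
side [([613.6, -153.4, -4.2], 0.78), ([587.3, 160.1, -2.9], 0.71)]
```

>>> drive_tool(moves=[[[0.003,0,0,0,0,0,-1],[0.006,0,0,0,0,0,-1],[0.009,0,0,0,0,0,-1],[0.012,0,0,0,0,0,-1],[0.015,0.001,0,0,0,0,-1],[0.018,0.001,0,0,0,0,-1],[0.02,0.001,0,0,0,0,-1],[0.02,0.001,0,0,0,0,-1]]])

```text
time_s: 19.15
tcp_pos: [553.4, -158.3, 6.5]
orientation: [-0.028, 1.0, 0.0, -0.002]
force: [-9.1, -0.8, 6.9]
finger_gap: 85.9
grasp_force: 4.3
```

It stalled at 9 N, flush against the rail. I'll retreat and check.

>>> drive_tool(moves=[[[-0.04,-0.002,0,0,0,0,-1],[-0.12,-0.007,0,0,0,0,-1],[-0.25,-0.015,0,0,0,0,-1],[-0.4,-0.02,0.1,0,0,0,-1],[-0.6,0.0,0.3,0,0,0,-1],[-0.8,0.05,0.55,0,0,0,-1],[-1,0.1,0.8,0,0,0,-1],[-1,0.1,0.9,0,0,0,-1]]])

```text
time_s: 20.15
tcp_pos: [355.1, -138.0, 189.0]
orientation: [-0.029, 1.0, -0.001, 0.002]
force: [0.8, 0.5, 0.3]
finger_gap: 85.4
grasp_force: 0.0
```

Run:
```python
from h import *
box((612,-155)); box((612,-155),"side"); rim((588,159)); bowl((589,158)); s=robot.read_state(); print(s["tcp_pos"],s["force"])
for c in("top","side"): print(c,[(n,np.round(d["location"],1).tolist(),round(d["score"],2)) for n in("box","teacup","bowl_spot","box_spot") for d in viewer.pinpoint(n,c)])
a=cv2.resize(viewer.grab_frame("top")["img"][150:230,185:365],None,fx=4,fy=4)
b=cv2.resize(viewer.grab_frame("side")["img"][150:245,200:380],None,fx=4,fy=4)[:280]
f=viewer.grab_frame("side")["img"][160:230,230:390]; b=cv2.resize(f,(720,280))
cv2.imwrite("pics/f6.png",np.vstack([a,b]))
```

```text
top box [ 613.9 -155. ] [100.9 150.1] 3.4 to go xy [ 1.  -0.6] n,t 1.0 -0.6
side box [ 610.1 -154.7] [104.2 159. ] 3.6 to go xy [ 4.8 -0.9] n,t 4.7 -1.2
top rim [588.1 158. ] 52.0 resid 1.1 to go n,t 1.3 1.8
top bowl [588.4 156.2] 55.8 z [16. 68.] to go xy [0.9 3.6] n,t 1.1 3.5
[ 355.50592731 -138.10016307  185.02180888] [-0.55775098  0.24648667 -0.41035402]
top [('box', [619.4, -155.0, 2.7], 0.73), ('teacup', [624.8, 2.1, 0.5], 0.66)]
side [('box', [614.8, -155.9, -1.3], 0.89), ('teacup', [617.1, 6.7, 1.4], 0.77), ('bowl_spot', [589.5, 164.1, -1.2], 0.61)]
```

View pics/f6.png

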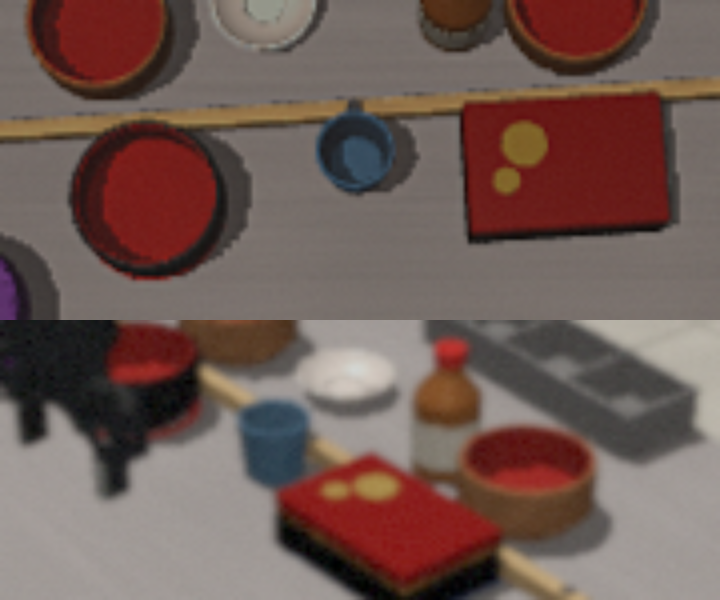

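```bash
python3 -c "
from station import robot
print(robot.sign_off())"
```

```text
the job is handed in; nothing more can be done
None
```

The job is handed in: the bowl stands on its red ring against the rail, 2–3 mm off centre along it, the box is flush on its blue outline within about 1 mm by the top camera, and the gripper is clear with nothing else disturbed.

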